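# Make up a pressing kit and a cutting kit

## Task

Make up two kits for the sewing class: for the pressing kit put the long wooden block and the big round tin in the long cardboard tray, and for the cutting kit put the knobbed pattern weight and the small round tin in the square plywood tray, finding room beside the chalk box that is already there, without bumping or shifting it. Set everything down gently, flat on the tray floor, with the things in each tray not touching each other, and leave the spare short block and the jar where they are.

Things in the scene. Friction and masses are not known exactly. Their poses are not given: they have to be found in the camera images.
- long_tray: Pressing-kit tray: shallow open cardboard tray, rectangular, fixed to the table. Outside 130 (its x) by 270 (its y) by 20 mm high; walls and floor 5 mm thick, so its inner floor is 120 by 260 mm, 5 mm above the origin. Its long side runs along its y. Origin at the centre of its underside, z up.
- square_tray: Cutting-kit tray: shallow open plywood tray, square, fixed to the table. Outside 200 by 200 by 20 mm high; walls and floor 5 mm thick, so its inner floor is 190 by 190 mm, 5 mm above the origin. The chalk box lies in it. Origin at the centre of its underside, z up.
- chalk_box: Flat closed metal chalk box, 62 (its x) by 42 (its y) by 20 mm high, loose, 120 g, already lying somewhere in the square tray. It belongs there and must stay where it is. Origin at the centre of its underside, z up.
- long_block: Long wooden pressing block (tailor's clapper), 40 (its x) by 120 (its y) by 34 mm high, about 105 g, lying flat with its length along its y. Origin at the centre of its underside, z up.
- big_tin: Big round closed metal tin, 64 mm diameter, 42 mm high, about 120 g, standing. Origin at the centre of its underside, z up.
- pattern_weight: Dark steel pattern weight: round foot 50 mm in diameter and 24 mm high, thin neck (16 mm in diameter), and on top a round knob 24 mm in diameter from 46 to 65 mm above the origin, to lift it by. About 380 g. Origin at the centre of its underside, z up.
- small_tin: Small round closed metal tin, 46 mm diameter, 30 mm high, about 60 g, standing. Origin at the centre of its underside, z up.
- short_block: Spare short wooden pressing block, 40 (its x) by 70 (its y) by 34 mm high. Not part of either kit: stays on the table where it lies. Origin at the centre of its underside, z up.
- jar: Closed amber glass jar with a black cap, 52 mm diameter, 70 mm high, loose. Not part of either kit: stays where it stands. Origin at the centre of its underside, z up.
Mind the look-alikes: they are no part of the job. Leave any black look-alike of the long_block alone. Leave any purple look-alike of the pattern_weight alone.

How it is judged:
By the outcome, as a careful person would: the job done as asked, in the order asked, and still so for the second after the job is handed in, with the robot touching nothing.
It also fails if it takes over 120 s, if anything falls off the work surface, if the arm or the gripper's body presses on something with over 40 N, if the wrist force passes 120 N, or if a joint passes its speed limit or range.

## Robot

A 6-joint arm with a two-finger parallel gripper is mounted at the origin on the work surface. World frame = base frame: x ahead of the robot, y to its left, z up, the work surface at z = 0. Lengths are in mm, angles in rad, forces in N, time in s.
With the tool pointing down it reaches from about 300 to 775 mm from the base axis. Payload 14.6 kg.
Tool frame: the origin (TCP) lies on the centre line of the jaws, within the pads' length; the fingertips stand 19 mm ahead of it and the grasp point (between the pads) is the TCP (bot.tip_reach is the distance from the TCP to the fingertips, in mm); y points along the fingers, x is the direction in which the jaws open and shut, and the axes are right-handed (so a half turn about y gives the same grasp; the last joint's range is limited). The gripper opens to 85 mm and grips with 20 to 120 N. Pads are 22 mm wide; open, the fingers measure 114 mm over their backs; the gripper's body (76 mm by 85 mm) begins 54 mm behind the grasp point. The pads swing forward as they close: fully open they stand 13 mm farther back than shut.
Start: joints at [1.078, 0.3, 1.521, -0, 1.321, -0.067], TCP at [227.174, 500.881, 250.281] pointing down, gripper open.
Joint ranges: [-3.03, 3.03], [-0.79, 2.21], [0.23, 2.52], [-1.04, 4.18], [0, 3.07], [-2.55, 2.55]. Speed limits (rad/s): [2.22, 2.22, 2.57, 3.14, 3.14, 3.14].

## Interface

Orientations are given as a unit quaternion [w, x, y, z].
In Python, from rig import bot gives the robot as it stands. Calls block until the motion is done:
- bot.move_to(position, orientation): joint-space move of the TCP to a pose.
- bot.servo_line(position, attitude=None, speed=150, until_force=None): straight line of the TCP; attitude=None keeps the orientation; speed is the mean speed in mm/s. With until_force (N) it stops when the force on the tool has changed by that much, and returns True; else False.
- bot.move_joints(angles): joint-space move.
- bot.move_gripper(opening, grip_force=None): finger opening in mm; grip_force is the grip in N (None keeps the last); returns when the fingers have stopped.
- bot.dwell(seconds).
- bot.ik(position, orientation): joint angles nearest the present ones, or None.
- bot.read_state(): the state.
- bot.read_camera(name): name is "scene" or "top" or "wrist"; returns a dict with "image" (384x512x3 uint8, blue, green, red), "depth" (384x512 float32, mm along the optical axis (not along the pixel's ray), 0 where there is no reading), "fovy" (degrees; the focal length in pixels is half the picture's height over the tangent of half this angle, whatever the lens; pixels are square), "cx", "cy" (the principal point, pixels), "k1" (the pictures are not rectified: a ray, as slopes to the right and down, at radius r is drawn at 1 + k1 r^2 times it, then the intrinsics apply), "eye" and "attitude" of the camera in the world; the wrist camera has in their place "mount" (4x4, takes a point from camera to tool coordinates, whose origin is the TCP and whose axes are the tool frame's). Camera axes: x right, y down, z forward; pixel columns grow to the right and rows downward; lengths in mm; the calibration is good to about 2 mm. A picture is of the moment at which its call begins: read the wrist's pose just before it.
A pose or a line that the arm cannot do raises bot.MotionError and nothing moves.
- bot.finish_job(): hands the job in, once; it reports no verdict.
The state is a dict: "clock": time; "joint_positions": joint angles; "qvel": joint speeds; "effort": joint torques, N m; "ee_pos": TCP position; "tool_rot": TCP orientation; "ft_force": force on the tool from outside, world axes, zero at the start; "moment": the same for the moment, N m; "grip_width": finger opening in mm.
Only numpy, scipy, OpenCV 4.12 (cv2) and the standard library are available. Lean on these libraries where they do the work, as an engineer would, in place of code of your own. Each camera call takes 0.05 s, during which the arm holds its last target.

## Working session

There is one attempt and no reset: what is moved stays moved. The work goes in short steps, each a Python script; the robot and the scene stay as the last script left them, time stands still between calls to the robot, and variables do not carry over. Pictures are saved under pics/ and viewed, and the job is handed in when it is done.

```bash
mkdir -p pics; ls
cat > h.py <<'E'
import numpy as np, cv2
from rig import bot
from scipy.spatial.transform import Rotation as R
def rot(q): return R.from_quat([q[1],q[2],q[3],q[0]]).as_matrix()
def quat(M):
    x,y,z,w=R.from_matrix(M).as_quat(); return [w,x,y,z]
def cam(name):
    s=bot.read_state(); c=bot.read_camera(name)
    if name=="wrist":
        T=np.eye(4);T[:3,:3]=rot(s["tool_rot"]);T[:3,3]=s["ee_pos"]
        T=T@np.array(c["mount"]); c["Rm"]=T[:3,:3];c["o"]=T[:3,3]
    else:
        c["Rm"]=rot(c["attitude"]);c["o"]=np.array(c["eye"])
    c["f"]=c["image"].shape[0]/2/np.tan(np.radians(c["fovy"])/2)
    return c
def slopes(c,uv):
    uv=np.atleast_2d(np.array(uv,float))
    K=np.array([[c["f"],0,c["cx"]],[0,c["f"],c["cy"]],[0,0,1.]])
    return cv2.undistortPoints(uv[:,None,:],K,np.array([c["k1"],0,0,0.]))[:,0]
def onplane(c,uv,z):
    s=slopes(c,uv); d=np.c_[s,np.ones(len(s))]@c["Rm"].T
    t=(z-c["o"][2])/d[:,2]; return c["o"]+d*t[:,None]
def cloud(c):
    h,w=c["depth"].shape; v,u=np.mgrid[:h,:w]
    s=slopes(c,np.c_[u.ravel(),v.ravel()]); D=c["depth"].ravel()[:,None]
    P=(np.c_[s,np.ones(len(s))]*D)@c["Rm"].T+c["o"]; P[D[:,0]==0]=np.nan
    return P.reshape(h,w,3)
def down(a):
    # tool z?; jaws x at angle a; y along the fingers (pointing)
    x=np.array([np.cos(a),np.sin(a),0]); y=np.array([0,0,-1.]); return quat(np.c_[x,y,np.cross(x,y)])
E
python3 - <<'E'
from h import *
s=bot.read_state()
print({k:np.round(v,3) for k,v in s.items()}); print(rot(s["tool_rot"]).round(2))
for n in ["top","scene","wrist"]:
    c=cam(n); cv2.imwrite(f"pics/{n}0.png",c["image"])
    print(n,c["fovy"],c["cx"],c["cy"],c["k1"],c["o"].round(1),c["Rm"].round(2).tolist(),(c["depth"]>0).mean())
E
```

```text
pics
{'clock': np.float64(0.0), 'joint_positions': array([ 1.078,  0.3  ,  1.522, -0.   ,  1.321, -0.067]), 'qvel': array([ 0.   ,  0.   ,  0.   , -0.   , -0.   , -0.001]), 'effort': array([ 1.0000e-03, -5.4351e+01, -3.6179e+01, -0.0000e+00,  4.0000e-03,
       -0.0000e+00]), 'ee_pos': array([227.077, 500.699, 249.72 ]), 'tool_rot': array([-0.594,  0.595,  0.383, -0.383]), 'ft_force': array([0.709, 0.735, 0.74 ]), 'moment': array([ 0.002, -0.026,  0.035]), 'grip_width': np.float64(85.121)}
[[ 0.41 -0.   -0.91]
 [ 0.91 -0.    0.41]
 [-0.   -1.    0.  ]]
top 42.47464939802401 258.55055962773525 194.17478286531787 0.04473510305006933 [ 287.2   29.7 1414.8] [[0.01, -0.98, 0.19], [-1.0, -0.01, -0.0], [0.01, -0.19, -0.98]] 0.9961140950520834
scene 44.1584230039349 266.4207061895698 180.88847821258454 0.02878229606687126 [1247.7 -756.1  971.9] [[0.73, 0.46, -0.5], [0.68, -0.48, 0.56], [0.02, -0.75, -0.66]] 0.9959259033203125
wrist 70.96766381436115 257.4309382928395 193.1818520463136 -0.0009793443806566868 [165.7 528.  372.6] [[0.41, 0.88, 0.25], [0.91, -0.4, -0.11], [-0.0, 0.27, -0.96]] 0.9961446126302084
```

View pics/top0.png

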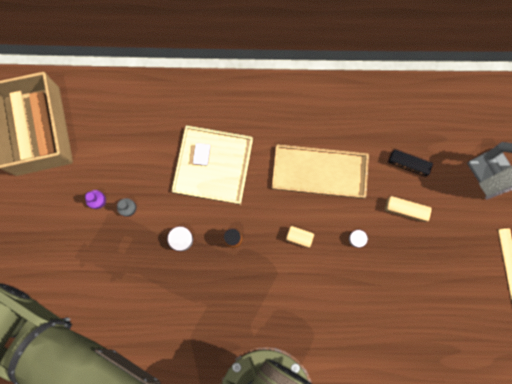

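View pics/scene0.png

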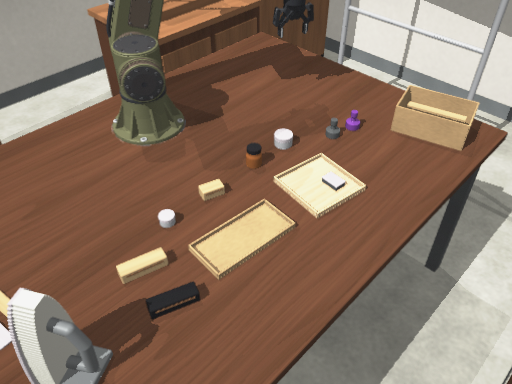

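Run:
```python
from h import *
c=cam("top"); P=cloud(c)
h=P[...,2]
print(np.nanpercentile(h,[1,10,50,90]))
m=np.clip((np.nan_to_num(h)+5)*3,0,255).astype(np.uint8)
cv2.imwrite("pics/hm.png",m)
I=c["image"]; cv2.imwrite("pics/top_crop.png",cv2.resize(I[90:340,60:480],None,fx=1.9,fy=1.9,interpolation=cv2.INTER_CUBIC))
```

```text
[-7.50641490e+02 -5.00471182e+02 -4.93848086e-01  1.84261003e+01]
```

View pics/top_crop.png

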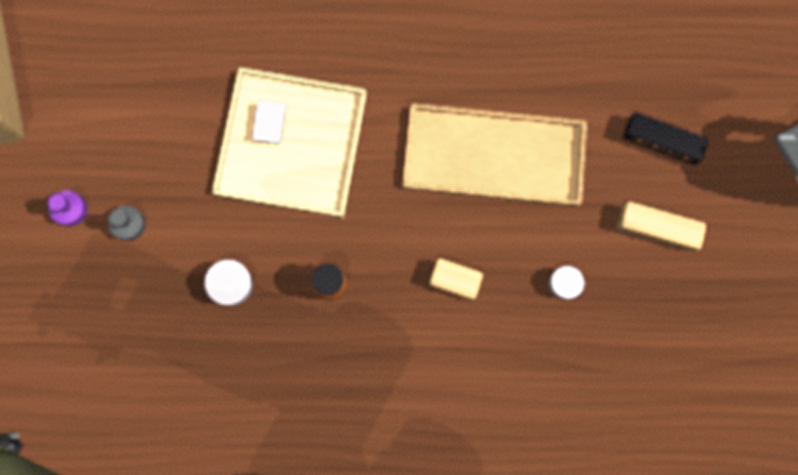

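```bash
cat > meas.py <<'E'
from h import *
def blob(P,seed_xy,rad,zlo,zhi):
    """points of cloud near seed between heights"""
    d=np.hypot(P[...,0]-seed_xy[0],P[...,1]-seed_xy[1])
    return (d<rad)&(P[...,2]>zlo)&(P[...,2]<zhi)
def rectfit(c,mask,z):
    n,l,st,ce=cv2.connectedComponentsWithStats(mask.astype(np.uint8)); k=1+np.argmax(st[1:,4])
    cs,_=cv2.findContours((l==k).astype(np.uint8),cv2.RETR_EXTERNAL,cv2.CHAIN_APPROX_NONE)
    p=onplane(c,cs[0][:,0],z)[:,:2].astype(np.float32)
    return cv2.minAreaRect(p), cv2.minEnclosingCircle(p), (ce[k].round(1),st[k,4])
E
python3 - <<'E'
from meas import *
c=cam("top"); P=cloud(c)
seeds=dict(long_block=(409,209,34),big_tin=(180,238,42),weight=(126,206,65),small_tin=(358,239,30),short=(300,237,34),jar=(232,237,70),purple=(94,199,65),black=(410,162,34))
for n,(u,v,z) in seeds.items():
    s=onplane(c,(u,v),z)[0]
    lo,hi=z-8,z+8
    r,ci,st=rectfit(c,blob(P,s,90 if n in("long_block","black") else 50,lo,hi),z)
    m=blob(P,s,20,lo-60,hi)
    print(n,s.round(0),"rect",np.round(r[0],1),np.round(r[1],1),round(r[2],1),"circ",np.round(ci[0],1),round(ci[1],1),st,"ztop",np.nanpercentile(P[v-2:v+3,u-2:u+3,2],50).round(1))
for n,uv in dict(long_tray=[(275,146),(368,152),(365,197),(272,190)],sq=[(185,126),(252,137),(241,203),(173,193)]).items():
    print(n,onplane(c,uv,20).round(0).tolist())
print(onplane(c,(202,155),25).round(0))
E
```

```text
long_block [ 514. -401.   34.] rect [ 515.6 -399.4] [121.5  42.5] 75.3 circ [ 514.7 -398.9] 62.2 (array([408.5, 208.5]), np.int32(604)) ztop 34.6
big_tin [423. 241.  42.] rect [422.  241.8] [61.6 61.8] 78.6 circ [422.1 241.5] 32.1 (array([179.6, 238.5]), np.int32(409)) ztop 41.1
weight [508. 389.  65.] rect [511.7 398.8] [19.6 24.6] 0.7 circ [511.  398.2] 13.1 (array([122.4, 204.5]), np.int32(62)) ztop 58.5
small_tin [ 428. -256.   30.] rect [ 430.  -255.6] [42.7 42.5] 44.6 circ [ 429.4 -256.1] 23.0 (array([357.8, 238.4]), np.int32(206)) ztop 29.2
short [431. -93.  34.] rect [431.8 -92.2] [69.5 40.1] 72.1 circ [432.3 -92.1] 38.6 (array([299.5, 236.6]), np.int32(352)) ztop 33.7
jar [425.  95.  70.] rect [424.9  95.1] [43.6 43.7] 0.7 circ [425.4  95.3] 23.1 (array([232. , 236.8]), np.int32(227)) ztop 69.0
purple [526. 478.  65.] rect [533.  489.1] [19.6 22.2] 0.7 circ [532.5 489.7] 11.7 (array([ 89.7, 196.6]), np.int32(59)) ztop 52.0
black [ 651. -410.   34.] rect [ 652.3 -412.7] [120.8  45.7] 68.2 circ [ 649.7 -411.5] 61.7 (array([411.4, 161.8]), np.int32(599)) ztop 34.0
long_tray [[698.0, -23.0, 20.0], [684.0, -294.0, 20.0], [550.0, -282.0, 20.0], [567.0, -15.0, 20.0]]
sq [[756.0, 243.0, 20.0], [725.0, 45.0, 20.0], [528.0, 74.0, 20.0], [554.0, 269.0, 20.0]]
[[667. 189.  25.]]
```

Run:
```python
from meas import *
c=cam("top"); I=c["image"]
g=I[...,1]
m=(g>120).astype(np.uint8)
for n,(u0,v0,u1,v1) in dict(long=(264,138,378,202),sq=(166,118,260,210)).items():
    k=np.zeros_like(m);k[v0:v1,u0:u1]=m[v0:v1,u0:u1]
    k=cv2.morphologyEx(k,cv2.MORPH_CLOSE,np.ones((3,3)))
    r,_,st=rectfit(c,k,20); print(n,r,st)
hsv=cv2.cvtColor(I,cv2.COLOR_BGR2HSV); print(hsv[155,202],hsv[170,220])
k=np.zeros_like(m); k[140:170,188:216]=(hsv[140:170,188:216,1]<60)
r,_,st=rectfit(c,k,25); print("chalk",r,st)
cv2.imwrite("pics/sel.png",np.hstack([cv2.resize(I[180:230,370:450],None,fx=4,fy=4),cv2.resize(I[175:225,85:165],None,fx=4,fy=4)]))
```

```text
long ((626.892333984375, -154.27589416503906), (274.19970703125, 135.6693878173828), 84.90217590332031) (array([320.4, 170.7]), np.int32(4286))
sq ((642.8735961914062, 158.6144561767578), (205.7698211669922, 207.17510986328125), 80.71131134033203) (array([212.5, 164.2]), np.int32(4902))
[  0   2 253] [ 28  35 254]
chalk ((668.5054931640625, 191.16387939453125), (88.08277130126953, 78.67499542236328), 1.5802955627441406) (array([203. , 154.3]), np.int32(724))
```

View pics/sel.png

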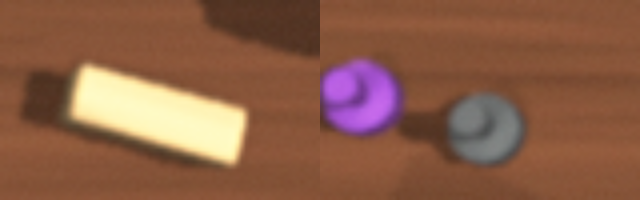

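Candidates in the top picture: the long block is the cream one at (409,209), not the black look-alike (410,162), the short cream block (300,237) or the cream bar at the edge (508,262). The weight is the dark grey one at (126,206), not the purple one (94,199). The big tin is at (180,238) and the small tin at (358,239). The jar, at (232,237), stays put. The crop confirms both choices.

Run:
```python
from meas import *
a=np.radians(75.3-90)
bot.move_to([515.5,-399.5,170],down(a))
s=bot.read_state(); print(s["clock"],s["ee_pos"],s["joint_positions"].__repr__())
c=cam("wrist"); P=cloud(c); cv2.imwrite("pics/w1.png",c["image"])
r,ci,st=rectfit(c,blob(P,(515,-399),90,26,42),34); print(r,st)
```

```text
3.6167 [ 515.9312254  -398.92220919  170.10864619] array([-7.14351117e-01,  5.95298713e-01,  1.28805338e+00,  3.50347051e-05,
        1.25812940e+00, -4.58821168e-01])
((516.928466796875, -401.5741882324219), (117.74690246582031, 39.55586242675781), 74.4167251586914) (array([257.6, 185.9]), np.int32(4555))
```

View pics/w1.png

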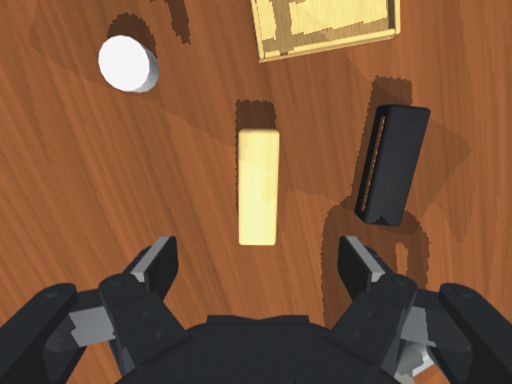

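```bash
cat > act.py <<'E'
from meas import *
print("tip",bot.tip_reach)
def st(m=""):
    s=bot.read_state(); print(m,round(float(s["clock"]),1),"ee",np.round(s["ee_pos"],1),"F",np.round(s["ft_force"],1),"w",round(float(s["grip_width"]),1)); return s
def pick(x,y,a,z,opening,force,zt=200):
    s=bot.read_state()
    bot.move_gripper(opening)
    bot.servo_line([x,y,z+75],down(a),speed=120)
    hit=bot.servo_line([x,y,z],down(a),speed=60,until_force=8); st(f"down hit={hit}")
    if hit: raise SystemExit("hit")
    bot.move_gripper(0,force); st("gripped")
    bot.servo_line([x,y,z+8],speed=30)
    bot.servo_line([x,y,zt],speed=150); st("lifted")
def place(x,y,a,z,release,zt=200,fz=4):
    bot.move_to([x,y,zt],down(a)); st("over")
    bot.servo_line([x,y,z+8],down(a),speed=100)
    bot.dwell(0.3)
    hit=bot.servo_line([x,y,z-2],speed=10,until_force=fz); st(f"placed hit={hit}")
    bot.move_gripper(release); st("open")
    bot.servo_line([x,y,z+60],speed=60)
    bot.servo_line([x,y,zt],speed=200)
E
python3 - <<'E'
from act import *
pick(516.5,-400.5,np.radians(-15.3),24,70,50)
E
```

```text
tip 19.0
down hit=False 6.1 ee [ 516.7 -400.6   24.5] F [-0.   0.1 -0.9] w 69.7
gripped 6.5 ee [ 516.7 -400.6   24.4] F [0.9 0.2 3.6] w 39.6
lifted 8.2 ee [ 516.2 -400.3  198.9] F [-0.   0.5 -1.3] w 39.0
```

```bash
cat >> act.py <<'E'
LC=np.array([626.9,-154.3]); LA=np.radians(84.9)
def tray(d,e=0): return LC+d*np.array([np.cos(LA),np.sin(LA)])+e*np.array([np.sin(LA),-np.cos(LA)])
E
python3 - <<'E'
from act import *
x,y=tray(-58); print(x,y)
place(x,y,LA-np.pi/2,29,62)
c=cam("top"); cv2.imwrite("pics/top1.png",c["image"])
E
```

```text
tip 19.0
621.7441307817463 -212.07038179382465
over 9.0 ee [ 621.3 -213.2  199.8] F [ 0.9 -0.3 -1.6] w 39.0
placed hit=True 11.9 ee [ 621.7 -212.1   29.4] F [-1.6  0.3  4.8] w 39.1
open 12.2 ee [ 621.2 -211.8   28.5] F [-0.8 -0.2  0.1] w 62.4
```

View pics/top1.png

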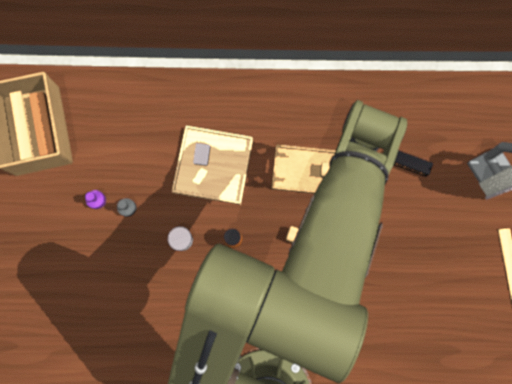

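Contact came at 29.4 mm, where the tray floor was expected, but the arm hides the tray in the top view. Next: check the tray with the wrist camera and move on to the big tin.

Run:
```python
from act import *
x,y=tray(0); bot.move_to([x-20,y,270],down(LA-np.pi/2))
c=cam("wrist"); cv2.imwrite("pics/w2.png",c["image"]); P=cloud(c)
r,ci,s_=rectfit(c,blob(P,tray(-58),80,30,50),39); print("block",r)
k=(blob(P,tray(0),170,12,28)); k=cv2.morphologyEx(k.astype(np.uint8),cv2.MORPH_CLOSE,np.ones((3,3)))
print("tray",rectfit(c,k,20))
b=np.array([422,241.7]); q1=np.arctan2(b[1],b[0])
bot.move_to([422,241.7,190],down(np.radians(-5)))
st(); c=cam("wrist"); cv2.imwrite("pics/w3.png",c["image"]); P=cloud(c)
print("tin",rectfit(c,blob(P,b,50,34,50),42))
```

```text
tip 19.0
block ((623.067138671875, -212.71871948242188), (117.37834930419922, 39.11625289916992), 85.0016098022461)
tray (((625.953125, -154.3533477783203), (267.72161865234375, 129.18301391601562), 84.84684753417969), ((626.2890014648438, -154.4606170654297), 147.99537658691406), (array([272. , 151.8]), np.int32(2476)))
 16.3 ee [422.6 241.2 190.1] F [-0.4 -0.4 -0. ] w 62.0
tin (((422.3490295410156, 242.9896240234375), (63.00804901123047, 61.75725173950195), 83.15534210205078), ((422.3592224121094, 242.96971130371094), 31.800334930419922), (array([255.6, 182.6]), np.int32(2842)))
```

View pics/w2.png

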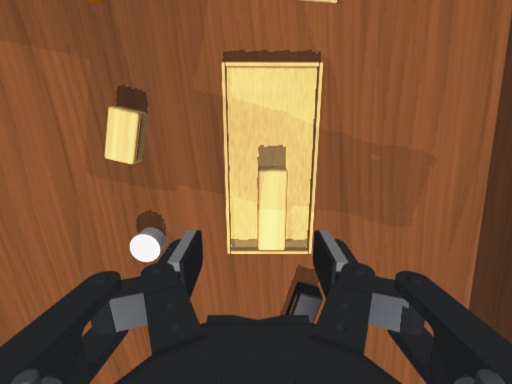

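View pics/w3.png

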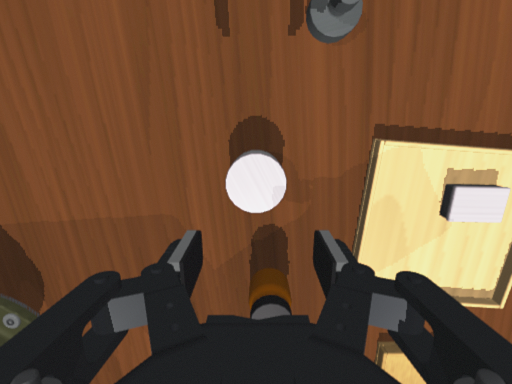

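Run:
```python
from act import *
pick(422.3,242.6,np.radians(-5),31,85,50)
x,y=tray(76,0)
place(x,y,LA-np.pi/2,36,76)
w=np.array([508.,394.])
bot.move_to([x-20,y-60,270],down(LA-np.pi/2))
c=cam("wrist"); cv2.imwrite("pics/w4.png",c["image"]); P=cloud(c)
print("tin",rectfit(c,blob(P,tray(76),60,39,56),47))
print("block",rectfit(c,blob(P,tray(-58),75,32,45),39)[0])
```

```text
tip 19.0
down hit=False 18.9 ee [422.5 242.7  31.3] F [ 0.2 -0.2  0.5] w 85.0
gripped 19.3 ee [422.4 242.7  31.6] F [-2.8 -1.4  8.8] w 62.8
lifted 20.9 ee [422.  242.4 199.1] F [-0.1  0.6 -1.6] w 62.3
over 22.4 ee [633.6 -77.3 200.1] F [ 0.1 -0.1 -0.7] w 62.5
placed hit=True 25.1 ee [633.6 -78.6  36.7] F [-0.5  0.4  4.8] w 62.5
open 25.4 ee [633.  -78.5  35.8] F [ 0.  -0.  -0.5] w 76.0
tin (((634.5478515625, -79.52969360351562), (62.280120849609375, 60.99812316894531), 84.85517883300781), ((634.4063720703125, -79.44369506835938), 31.59262466430664), (array([269.6, 121.8]), np.int32(2091)))
block ((622.55078125, -212.74374389648438), (118.40349578857422, 39.65852737426758), 84.6620101928711)
```

View pics/w4.png

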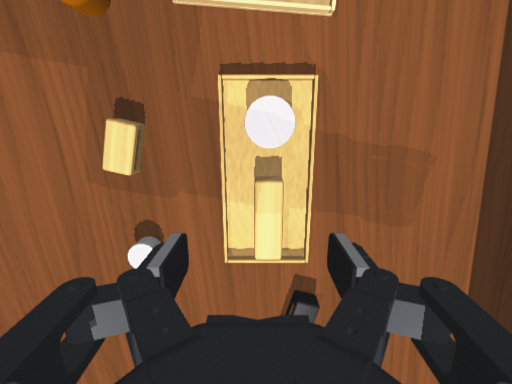

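The pressing kit is right: tin at (270,122), block at (269,220), clear of each other and of the walls. Next: the square tray and the weight.

Run:
```python
from act import *
T=np.array([642.,158.5])
bot.move_to([625,150,260],down(np.radians(-9.3)))
c=cam("wrist"); cv2.imwrite("pics/w5.png",c["image"]); P=cloud(c)
k=blob(P,T,150,14,30); k[blob(P,(667,189),50,0,40)]=0
print("tray",rectfit(c,k,20)[0])
print("chalk",rectfit(c,blob(P,(667,189),50,20,32),25))
print("floor z",np.nanmedian(P[...,2][blob(P,T-40,30,-20,40)]))
bot.move_to([508,394,210],down(np.radians(-9.3+0)))
st(); c=cam("wrist"); cv2.imwrite("pics/w6.png",c["image"]); P=cloud(c)
print("knob",rectfit(c,blob(P,(508,390),30,57,72),65)[1:])
print("foot",rectfit(c,blob(P,(508,390),45,17,30),24)[1:])
```

```text
tip 19.0
tray ((641.9874877929688, 159.34214782714844), (196.88999938964844, 198.75357055664062), 80.68912506103516)
chalk (((670.1321411132812, 191.56771850585938), (41.69401931762695, 61.03978729248047), 83.68140411376953), ((670.5755615234375, 191.69264221191406), 35.998687744140625), (array([285.7, 131.7]), np.int32(1559)))
floor z 4.466655857194496
 29.9 ee [509.  392.9 210.4] F [ 0.1 -1.1  0. ] w 76.1
knob (((511.8940734863281, 401.8698425292969), 12.227324485778809), (array([257.8, 176.9]), np.int32(431)))
foot (((512.0989379882812, 401.1853332519531), 24.802324295043945), (array([257.5, 166.1]), np.int32(930)))
```

View pics/w5.png

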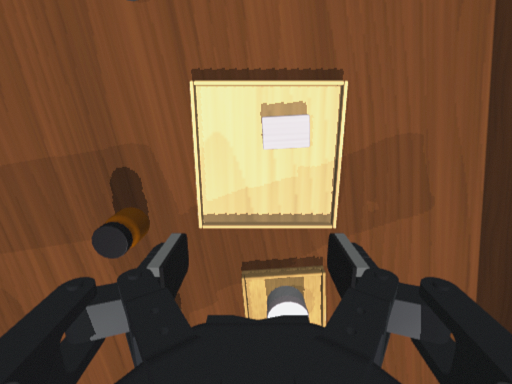

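View pics/w6.png

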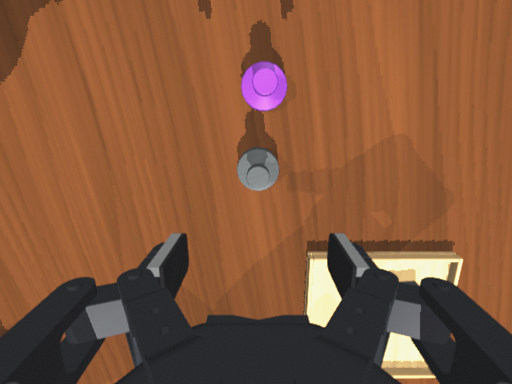

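The tray, centred at (642,159), has the chalk box in its upper right part, pixel (286,132). The weight is at (258,176), with the purple one clear of it at (264,85). The free lower half of the tray will take both things.

```bash
cat >> act.py <<'E'
SC=np.array([642.2,159.0]); SA=np.radians(-9.3)
def sq(u,v): return SC+u*np.array([np.cos(SA),np.sin(SA)])+v*np.array([-np.sin(SA),np.cos(SA)])
E
python3 - <<'E'
from act import *
pick(511.8,400.8,SA,55,52,70)
x,y=sq(48,-48); print(x,y)
place(x,y,SA,60,45,zt=180,fz=4)
c=cam("wrist"); cv2.imwrite("pics/w7.png",c["image"])
E
```

```text
tip 19.0
down hit=False 32.6 ee [512.  400.9  55.4] F [-0.2  0.4 -0.5] w 51.7
gripped 32.9 ee [511.8 401.   55.4] F [-2.9 -0.1  4.3] w 22.0
lifted 34.4 ee [511.5 400.6 198.8] F [ 0.9 -0.5 -4.7] w 21.7
681.8120909745655 103.8739421995119
over 35.7 ee [681.5 105.3 180.1] F [ 1.7  0.8 -4.7] w 21.9
placed hit=True 38.0 ee [681.7 103.9  60.4] F [-1.  -0.1  5.1] w 22.1
open 38.4 ee [680.9 103.8  58.8] F [ 0.5 -0.1  0.6] w 45.1
```

View pics/w7.png

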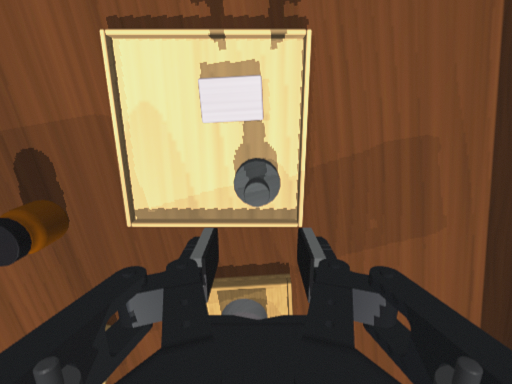

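The weight stands upright at (257,182), well clear of the chalk box at (231,100). Next the small tin.

Run:
```python
from act import *
t=np.array([429.5,-256])
bot.move_to([t[0],t[1],180],down(0.3)); c=cam("wrist"); cv2.imwrite("pics/w8.png",c["image"]); P=cloud(c)
r,ci,s_=rectfit(c,blob(P,t,45,22,38),30); print(ci,s_)
if np.hypot(*(np.array(ci[0])-t))>6 : raise SystemExit
x,y=(np.array(ci[0])+t)/2
pick(x,y,0.3,23,75,40)
x,y=sq(-42,-35); print(x,y)
place(x,y,SA+np.pi/2,28,60,fz=3)
bot.move_to([625,150,260],down(SA))
st(); c=cam("wrist"); cv2.imwrite("pics/w9.png",c["image"]); P=cloud(c)
print("chalk",rectfit(c,blob(P,(670,191.5),45,20,32),25)[0])
print("tin",rectfit(c,blob(P,sq(-42,-35),40,27,43),35)[1])
print("foot",rectfit(c,blob(P,sq(48,-48),45,22,36),29)[1],"knob",rectfit(c,blob(P,sq(48,-48),40,60,80),70)[1])
```

```text
tip 19.0
((429.5246887207031, -257.2108154296875), 23.024038314819336) (array([256.1, 185.1]), np.int32(1450))
down hit=False 44.3 ee [ 429.7 -256.7   23.4] F [-0.3 -0.8  0. ] w 75.0
gripped 44.7 ee [ 429.6 -256.7   23.5] F [-2.3  0.8  5.7] w 44.5
lifted 46.4 ee [ 429.2 -256.4  199.2] F [ 0.1  0.7 -0.4] w 44.6
595.0959261722965 131.2474104121029
over 48.0 ee [595.2 130.2 200. ] F [ 0.5 -0.5 -1.1] w 44.7
placed hit=True 50.8 ee [595.  131.2  28.5] F [-0.9 -0.   5. ] w 44.6
open 51.1 ee [594.5 131.2  27.8] F [-0.2  1.  -0.8] w 59.9
 54.4 ee [624.9 149.9 259.3] F [ 0.7  0.5 -0.7] w 60.0
chalk ((669.7040405273438, 191.6019744873047), (41.634033203125, 60.3082275390625), 83.7912368774414)
tin ((596.4202880859375, 130.6273651123047), 22.99414825439453)
foot ((681.351806640625, 105.03545379638672), 25.28074836730957) knob ((681.504638671875, 105.55421447753906), 12.96371078491211)
```

View pics/w9.png

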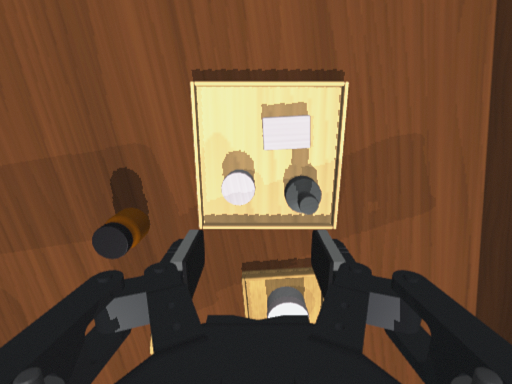

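The square tray now holds the small tin (238,188), the weight (303,194) and the chalk box (286,132), which measures within 0.5 mm of before. I'll move the arm aside, check everything from above, then hand in.

Run:
```python
from act import *
bot.move_joints([1.078,0.3,1.521,0,1.321,-0.067]); bot.dwell(0.5)
c=cam("top"); cv2.imwrite("pics/top2.png",c["image"]); P=cloud(c)
for n,xy,z,r in [("short",(432,-92),34,50),("jar",(425,95),70,45),("block",tray(-58),39,72),("bigtin",tray(76),47,45),("purple",(533,489),65,40),("black",(652,-412),34,90)]:
    k=rectfit(c,blob(P,xy,r,z-8,z+8),z); print(n,np.round(k[0][0],1),np.round(k[0][1],1),round(k[0][2],1))
```

```text
tip 19.0
short [431.8 -92.2] [69.6 40.1] 72.1
jar [424.9  95.1] [43.6 43.7] 0.7
block [ 620.8 -211.9] [119.7  41.9] 85.4
bigtin [633.6 -77.5] [61.8 59.9] 0.1
purple [533. 489.] [19.6 22.3] 0.7
black [ 652.5 -413. ] [120.2  44.8] 69.3
```

View pics/top2.png

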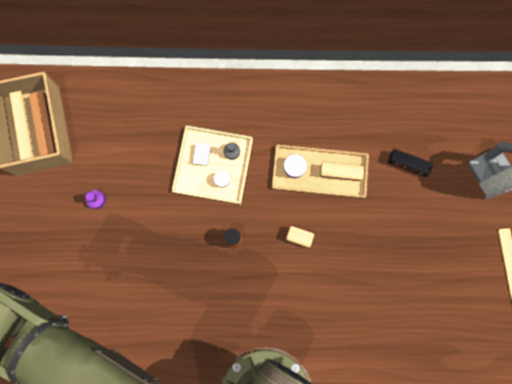

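The top view shows both kits complete: the big tin (295,166) and block (342,171), and the weight (232,151) and small tin (221,179) beside the chalk box (202,155). The jar, short block and look-alikes have not moved.

```bash
python3 -c "
from h import *
print(bot.finish_job(), bot.read_state()['clock'])"
```

```text
the job is handed in; nothing more can be done
the job is handed in; nothing more can be done
```

Both kits are made up and the job is handed in; the last clock reading before that was 54 s, plus a few seconds for the final check. I filled the pressing kit first (long block, then big tin), then the cutting kit (pattern weight, then small tin).

- **Set-down:** each thing was lowered at 10 mm/s and released at about 5 N, with contact within 1 mm of the expected tray-floor height.
- **Spacing:** everything sits flat or upright, with gaps of at least 30 mm between things in the same tray.
- **Chalk box:** it measured within 0.5 mm and 0.1° of its earlier pose, which is within the measuring noise.
- **Left alone:** the short block, jar and purple weight measured unchanged. The black block measured 0.4 mm and about 1° different, which I take as noise since the arm never went near it.
- **Disagreements:** no check failed. The top and wrist cameras differed by 1–3 mm on positions, within the clearances I left.

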